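# Lock the filling template onto the card stand

### The job

Get the punch card ready for filling: hang the blue filling template on the sloping stand, with its two holes over the two steel pins and its slot over the red wing knob, until it lies flat on the deck, and let it go. Then screw the wing knob down clockwise, regripping as needed, until it stops tight on the template. Leave the cups, bottles and the tablet box where they stand.

Things in the scene. Friction and masses are not known exactly. Their poses are not given: they have to be found in the camera images.
- stand: Grey sheet-steel card-filling stand, fixed to the desk, 190 x 230 mm on the desk, 100 mm high at the back. Origin on the desk under its middle; x points to its high back edge, y to its left, z up. It stands right of the middle, turned up to 0.22 rad.
- deck: Sloping deck of the stand, 200 (up the slope) x 230 mm, leaning 25 degrees to the near side, with a paper punch card lying on it. Origin at the middle of its face, 57 mm above the desk; x points up the slope, y to the left, z straight out of the face (25 degrees from vertical, towards the robot). Pins and knob stand along this z.
- pin_left (a point): Foot, on the deck's face, of the left steel locating pin: 10 mm thick, 25 mm high, the top 8 mm tapering to 4 mm. In the deck's axes at (70, 80, 0) mm.
- pin_right (a point): Foot of the right locating pin, the same, in the deck's axes at (70, -80, 0) mm.
- clamp_screw: Clamping screw, 12 mm thick, on the deck's face at (-65, 0, 0) mm in the deck's axes, carrying the knob; its origin lies on the face when backed out and sinks 12 mm a turn. The knob's foot bar, 58 x 14 x 8 mm, rubber-faced, is 7.7 mm above the seated template at 0, meets it at about 4.05 rad and squeezes it from there to the stop.
- clamp_knob (a joint): Turn of the red wing knob, rad: about 0 (within 0.06) backed out, its wing then lying across the slope along the deck's y, so that the template's slot passes over it; grows clockwise as seen from above the knob; firm thread stop at 4.3. The knob sinks 1.91 mm per rad. Turning needs about 0.1 N m, at the end up to 0.4; it stays where it is left. The template passes over it only near 0.
- knob_grip (a point): Centre of the knob's grip wing, a red bar 54 mm long, 14 mm thick and 26 mm high along the deck's z, flat sides, 59 mm out from the deck's face when backed out; grip it across its 14 mm thickness. The point's y axis runs along the wing, its z is the deck's z; it turns and sinks with the knob.
- template: Blue metal filling template, a flat grid of 30 cells 174 x 200 x 8 mm, 0.28 kg, with a black handle on its upper face; it starts flat on the desk, handle up. Origin at the middle of its underside (the plate runs from -87 to +85 mm in x); x points to the edge with the two holes, y to the left, z up. Hung up, its axes and origin agree with the deck's, to 3 mm.
- handle (a point): Centre of the part of the handle to grip: a black bar along the template's x, 44 mm long, 12 mm thick, rising 28 mm above the plate's upper face; the point is 24 mm above the underside, at x = 5 mm, close to the centre of mass. Grip it across its 12 mm thickness.
- hole_left (a point): Centre, at the underside, of the template's left hole, 14 mm round, at (70, 80, 0) mm in its axes; it goes over the left pin. The slot for the knob, 23 mm (x) by 67 mm (y), is centred at (-65, 0) mm.
- hole_right (a point): Centre, at the underside, of the template's right hole, 14 x 19 mm, long in y, at (70, -80, 0) mm; it goes over the right pin.
- amber_bottle: White tablet bottle with orange label, 45 mm across, 70 mm high, at the back between the stand and the template. Leave alone. Origin under its middle.
- blue_bottle: White tablet bottle with blue label, 48 mm across, 78 mm high, on the left. Leave alone. Origin under its middle.
- cup_green_a: Green medicine cup with a small tab, 62 mm across, 44 mm high, on the left. Leave alone. Origin under its middle.
- cup_green_b: The other green medicine cup, the same size, further left. Leave alone. Origin under its middle.
- tablet_box: White and purple tablet carton, 46 x 74 x 36 mm, on the left at the back. Leave alone. Origin under its middle.

How it is judged:
By the outcome, as a careful person would: the job done as asked, in the order asked, and still so for the second after the job is handed in, with the robot touching nothing.
It also fails if it takes over 72 s, if anything falls off the work surface, if the arm or the gripper's body presses on something with over 40 N, if the wrist force passes 120 N, or if a joint passes its speed limit or range.

### The arm

A 6-joint arm with a two-finger parallel gripper is mounted at the origin on a cart in front of the work surface, level with it; the furniture and walls round the work are solid. World frame = base frame: x ahead of the robot, y to its left, z up, the work surface at z = 0. Lengths are in mm, angles in rad, forces in N, time in s.
With the tool pointing down it reaches from about 275 to 1000 mm from the base axis. Payload 8.4 kg.
Tool frame: the origin (TCP) lies between the finger pads; the fingertips stand 22 mm ahead of it and the grasp point (between the pads) lies 3 mm ahead of it (r.nose_length is the z of the fingertips in the tool frame, in mm); z points along the fingers, y is the line along which they close (so a half turn about z gives the same grasp; the last joint's range is limited). The gripper opens to 85 mm and grips with 20 to 120 N. Pads are 22 mm wide; open, the fingers measure 114 mm over their backs; the gripper's body (76 mm by 85 mm) begins 54 mm behind the grasp point. The pads swing forward as they close: fully open they stand 13 mm farther back than shut.
Start: joints at [1.308, 0.353, 1.633, -0, 1.155, -0.002], TCP at [161.157, 603.868, 253.281] pointing down, gripper open.
Joint ranges: [-2.63, 2.63], [-0.92, 2.1], [0.06, 2.66], [-1.3, 4.44], [0, 2.69], [-3.02, 3.02]. Speed limits (rad/s): [2.22, 2.22, 2.79, 3.14, 3.14, 3.14].

### API

Orientations are given as [roll, pitch, yaw] about the fixed x, y, z axes, in that order (R = Rz(yaw) Ry(pitch) Rx(roll)).
In Python, from rig import r gives the robot as it stands.
- The arm moves only by the shell command python3 steer.py 'ROWS' [FORCE]. ROWS is a JSON list that holds a single list of rows (three levels of brackets), with 1 to 5 rows, each of 7 numbers: a rotation vector rx, ry, rz in units of 0.25 rad, then dx, dy, dz in units of 5 mm, then the opening from 0.0 (shut) to 1.0 (fully open); each row shifts and turns the commanded pose from where the row before left it, along the tool's axes as they then stand; what a row does not reach is not made up. A row lasts 1/12 s, in which the tool goes at most 41.7 mm and 0.125 rad, less where a joint would pass 70% of its speed; a pose out of reach is approached as far as the arm can. The fingers move at their own pace and stop on an object; FORCE is the grip in N (left out, the last holds). Time passes only in rows, so rows that do not move let the fingers close. It prints the time, the measured TCP pose, the force, the opening and the grip force at its end. Input that does not fit is refused with a message, and nothing moves.
- r.sense(): the state, without advancing time (a new reading comes with each control period).
- r.grab_frame(name): name is "scene" or "side" or "wrist"; returns the picture (400x640x3 uint8, red, green, blue); there is no depth.
- r.camera_params(name): a dict with "fx", "fy", "cx", "cy" (pixels), "rvec" (rotation vector, rad) and "tvec" (3), from world to camera coordinates, as OpenCV has them. Camera axes: x right, y down, z forward; pixel columns grow to the right and rows downward; lengths in mm; the calibration is good to about 2 mm. A picture is of the moment at which its call begins: read the wrist's pose just before it. camera_params takes no time and is no camera call; for the wrist camera it gives the pose at the moment of the call.
- r.sign_off(): hands the job in; it is judged then, once.
The state is a dict: "clock": time; "qpos": joint angles; "qvel": joint speeds; "joint_efforts": joint torques, N m; "eef_pos": TCP position; "tcp_rot": TCP orientation; "contact_force": force on the tool from outside, world axes, zero at the start; "wrist_torque": the same for the moment, N m; "opening": opening from 0.0 (shut) to 1.0 (fully open); "grasp_force": force on a finger pad.
Only numpy, scipy, OpenCV 4.12 (cv2) and the standard library are available. Lean on these libraries where they do the work, as an engineer would, in place of code of your own. Each camera call takes 0.05 s, during which the arm holds its last target. There are 200 camera calls.

## Working session

There is one attempt and no reset: what is moved stays moved. The work goes in short steps, Python scripts to look and compute and a shell command to move; the robot and the scene stay as the last step left them, time stands still between calls to the robot, and variables do not carry over. Pictures are saved under pics/ and viewed, at most 13 in all, crops included, and the job is handed in when it is done.

```bash
ls; mkdir -p pics
python3 - <<'E'
from rig import r
import cv2,numpy as np
for n in("scene","side"):
    im=r.grab_frame(n); cv2.imwrite(f"pics/{n}0.png",im[:,:,::-1])
    print(n,r.camera_params(n))
im=r.grab_frame("wrist"); cv2.imwrite("pics/wrist0.png",im[:,:,::-1]);print(r.camera_params("wrist"))
a=[cv2.imread(f"pics/{n}0.png") for n in("scene","side")]
print(r.sense())
E
```

```text
pics
rig.py
steer.py
scene {'fx': 513.0565755770782, 'fy': 513.0565755770782, 'cx': 316.9812306189915, 'cy': 194.4344893102135, 'rvec': array([ 2.43529695,  0.09895133, -0.02094996]), 'tvec': array([-599.20970452,  113.08986926, 1609.37633521])}
side {'fx': 502.8290245053654, 'fy': 502.8290245053654, 'cx': 318.5923876392836, 'cy': 205.62028149890293, 'rvec': array([ 2.00346908, -0.05595742,  0.02239423]), 'tvec': array([-586.29644296,  138.41555116, 1293.77298741])}
{'fx': 293.7677137924198, 'fy': 293.7677137924198, 'cx': 320.3779845244873, 'cy': 195.4897194152705, 'rvec': array([-2.30442374, -1.76960271, -0.24973534]), 'tvec': array([-623.73816489,  -36.33991041,  379.65763344])}
{'clock': 0.15, 'qpos': array([ 1.30759604e+00,  3.53497322e-01,  1.63395453e+00, -1.48942534e-05,
        1.15519882e+00, -2.41013339e-03]), 'qvel': array([ 0.00100912, -0.00152071, -0.00092055,  0.00051814, -0.0015281 ,
       -0.00054004]), 'joint_efforts': array([-1.06123876e-03, -6.05637002e+01, -3.42345357e+01, -4.42707596e-05,
        6.06909991e-03,  7.45362684e-06]), 'eef_pos': array([161.0755016 , 603.53953472, 252.73272109]), 'tcp_rot': array([-3.14053461e+00,  1.10700278e-05,  2.88080853e+00]), 'contact_force': array([-0.01082309,  0.21117181,  0.1752217 ]), 'wrist_torque': array([-0.03153548,  0.03195981, -0.02112353]), 'grasp_force': 0.0, 'opening': 1.0009261521975639}
```
View pics/scene0.png

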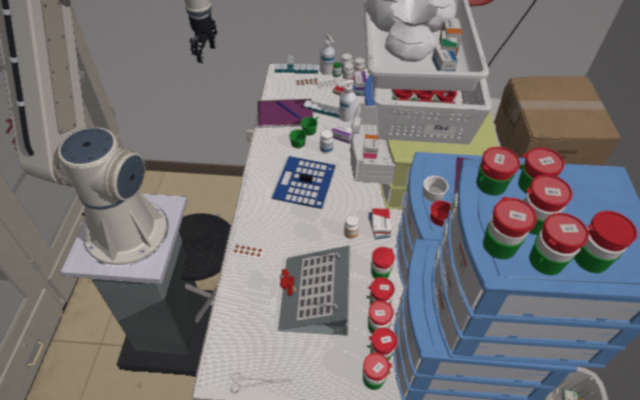

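View pics/side0.png

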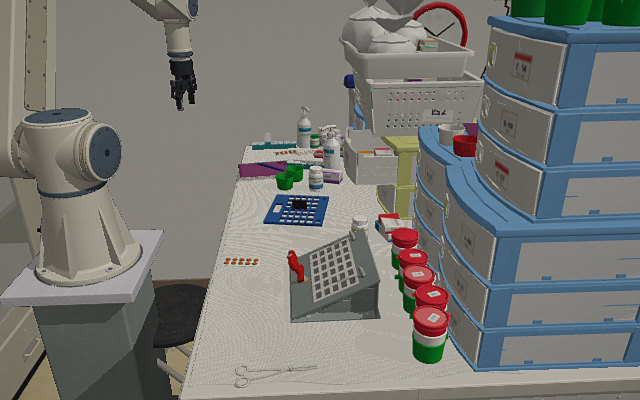

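The scene shows the template at about (303,182) with its handle at (306,180), and the stand at about (316,290) with the red knob at (287,282). In the side view the template is at (297,210), the deck at (335,278) and the knob at (296,265).

Create h.py:
```python
from rig import r
import cv2,numpy as np
from scipy.spatial.transform import Rotation as R
def params(n): return r.camera_params(n)
def ray(c,uv):
    M=cv2.Rodrigues(np.array(c['rvec']))[0]; o=-M.T@c['tvec']
    uv=np.atleast_2d(uv).astype(float)
    d=np.c_[(uv[:,0]-c['cx'])/c['fx'],(uv[:,1]-c['cy'])/c['fy'],np.ones(len(uv))]@M
    return o,d
def onplane(c,uv,z=0.,n=(0,0,1),p=None):
    o,d=ray(c,uv); n=np.array(n,float); p=np.array([0,0,z]) if p is None else np.array(p)
    return o+d*(((p-o)@n)/(d@n))[:,None]
def tri(c1,u1,c2,u2):
    o1,d1=ray(c1,u1);o2,d2=ray(c2,u2);d1=d1[0]/np.linalg.norm(d1);d2=d2[0]/np.linalg.norm(d2)
    A=np.c_[d1,-d2];s=np.linalg.lstsq(A,o2-o1,rcond=None)[0]
    a,b=o1+s[0]*d1,o2+s[1]*d2
    return (a+b)/2,np.linalg.norm(a-b)
def proj(c,P): 
    return cv2.projectPoints(np.atleast_2d(np.array(P,float)),np.array(c['rvec']),np.array(c['tvec'],float),np.array([[c['fx'],0,c['cx']],[0,c['fy'],c['cy']],[0,0,1]]),None)[0][:,0]
def blob(m,win=None):
    m=m.astype(np.uint8)
    if win: k=np.zeros_like(m);k[win[1]:win[3],win[0]:win[2]]=1;m=m*k
    n,l,s,c=cv2.connectedComponentsWithStats(m); i=1+np.argmax(s[1:,4]); return (l==i).astype(np.uint8),c[i],s[i]
def masks(im):
    h=cv2.cvtColor(im,cv2.COLOR_RGB2HSV); H,S,V=h[...,0],h[...,1].astype(int),h[...,2]
    return dict(blue=(H>100)&(H<125)&(S>120),red=((H<8)|(H>172))&(S>150)&(V>70))
def toolmat():
    s=r.sense(); return R.from_euler('xyz',s['tcp_rot']),np.array(s['eef_pos'])
```

Run:
```python
from h import *
W={'scene':((260,140,345,220),(270,260,305,305)),'side':((255,185,335,232),(280,240,310,290))}
kc={}
for n in W:
    im=cv2.imread(f"pics/{n}0.png")[:,:,::-1].copy(); m=masks(im);c=params(n)
    b,ct,s=blob(m['blue'],W[n][0]); 
    cn=cv2.findContours(b,0,2)[0]; hull=cv2.convexHull(np.vstack(cn))
    q=cv2.approxPolyN(hull,4)[0] if hasattr(cv2,'approxPolyN') else None
    P=onplane(c,q,8); print(n,q.tolist(),P.round(0).tolist()); print([round(np.linalg.norm(P[i]-P[i-1])) for i in range(4)],P.mean(0).round(1))
    k,ct,s=blob(m['red'],W[n][1]);kc[n]=ct;print('knob',ct,s)
print(tri(params('scene'),kc['scene'],params('side'),kc['side']))
for n in W:
  im=cv2.imread(f"pics/{n}0.png"); 
  x=(260,225) if n=='scene' else (270,215)
  cv2.imwrite(f"pics/c_{n}.png",cv2.resize(im[x[1]:x[1]+125,x[0]:x[0]+130],None,fx=3,fy=3,interpolation=2))
cv2.imwrite("pics/cc.png",np.hstack([cv2.imread(f"pics/c_{n}.png") for n in W]))
```

```text
scene [[304, 181], [283, 200], [272, 197], [296, 138]] [[538.0, 249.0, 8.0], [477.0, 159.0, 8.0], [439.0, 169.0, 8.0], [489.0, 457.0, 8.0]]
[213, 108, 39, 292] [485.4 258.5   8. ]
knob [287.08205128 281.70769231] [281 270  13  25 195]
side [[329, 196], [321, 226], [263, 223], [277, 194]] [[638.0, 342.0, 8.0], [601.0, 132.0, 8.0], [434.0, 162.0, 8.0], [469.0, 371.0, 8.0]]
[171, 214, 169, 211] [535.5 251.9   8. ]
knob [295.63453815 265.66666667] [287 250  17  32 249]
(array([ 529.57434085, -182.80951611,   72.0763917 ]), np.float64(4.2981492156976975))
```

View pics/cc.png

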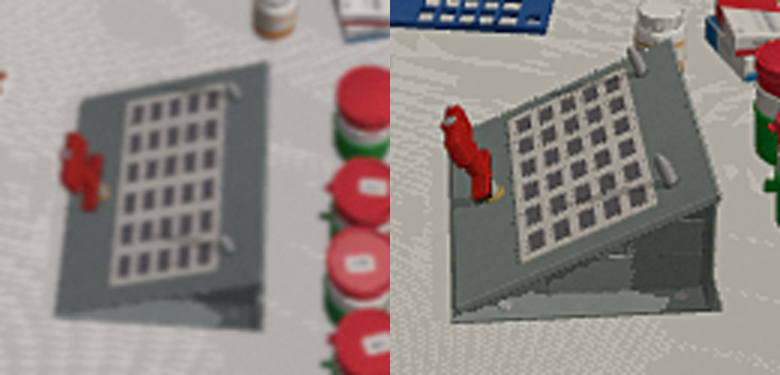

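The crops show two pins, in scene near (336,256) and (335,306) and in side near (482,236) and (362,270), with the knob's wing along the deck's y. The template's slot is on the near side, so its holes point away from the robot, at a yaw of about -0.175.

```bash
cat >> h.py <<'E'
def goto(P,Rt):
    "prints rotation vector (tool) and translation in tool axes after that rotation"
    R0,p=toolmat(); rv=(R0.inv()*Rt).as_rotvec(); t=Rt.inv().apply(np.array(P)-p)
    print('rotvec',rv.round(4),'n>=',int(np.ceil(np.linalg.norm(rv)/.12)),'then shift',t.round(1),'n>=',int(np.ceil(np.linalg.norm(t)/41)))
    return rv,t
E
python3 - <<'E'
from h import *
c=params('wrist');M=R.from_rotvec(c['rvec']);R0,p=toolmat()
o=-M.inv().apply(c['tvec']);print('cam in tool',R0.inv().apply(o-p),(R0.inv()*M.inv()).as_matrix().round(3))
print(r.nose_length)
yaw=2.967
goto([470,262,300],R.from_euler('xyz',[np.pi,0,yaw]))
# pins & knob check
print(tri(params('scene'),[[336,256]],params('side'),[[482,236]]))
E
```

```text
cam in tool [  70.77838927   -0.27180028 -120.73355549] [[-0.001 -0.96  -0.279]
 [ 1.    -0.    -0.001]
 [ 0.001 -0.279  0.96 ]]
22.0
rotvec [-0.0011 -0.     -0.0862] n>= 1 then shift [-363.6 -282.7  -47.3] n>= 12
(array([ 757.67825107, -323.08348714,  287.59937222]), np.float64(247.6409999725493))
```

The manual's scale: shifts go in units of 5 mm and turns go in units of 0.25 rad. Converting my numbers, -30 mm is -6, -24 mm is -4.8, -0.0862 rad is -0.3448.

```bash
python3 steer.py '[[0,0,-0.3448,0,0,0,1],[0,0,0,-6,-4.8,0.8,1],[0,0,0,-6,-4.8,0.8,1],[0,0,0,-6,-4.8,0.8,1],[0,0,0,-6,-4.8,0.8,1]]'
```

```text
refused: ROWS must be a list holding one list of rows, three levels of brackets. Nothing was moved.
```

The error is about the shape of the input: a list holding one list of rows, three levels of brackets. Fixing that and sending the same move.

```bash
python3 steer.py '[[[0,0,-0.3448,0,0,0,1],[0,0,0,-6,-4.8,0.8,1],[0,0,0,-6,-4.8,0.8,1],[0,0,0,-6,-4.8,0.8,1],[0,0,0,-6,-4.8,0.8,1]]]'; python3 steer.py '[[[0,0,0,-6,-4.8,0.8,1],[0,0,0,-6,-4.8,0.8,1],[0,0,0,-6,-4.8,0.8,1],[0,0,0,-6,-4.8,0.8,1],[0,0,0,-6,-4.8,0.8,1]]]'; python3 steer.py '[[[0,0,0,-6,-4.8,0.8,1],[0,0,0,-6,-4.8,0.8,1],[0,0,0,-6,0,0.8,1],[0,0,0,0,0,0,1],[0,0,0,0,0,0,1]]]'
python3 - <<'E'
from h import *
c=params('wrist');im=r.grab_frame('wrist');cv2.imwrite('pics/w1.png',im[:,:,::-1]);np.save('c1.npy',c)
b,ct,s=blob(masks(im)['blue']); print(ct,s)
hull=cv2.convexHull(np.vstack(cv2.findContours(b,0,2)[0]));q=cv2.approxPolyN(hull,4)[0]
P=onplane(c,q,8); print(q.tolist(),P.round(1).tolist(),[round(np.linalg.norm(P[i]-P[i-1]),1) for i in range(4)],P.mean(0))
print(r.sense()['eef_pos'],r.sense()['tcp_rot'],r.sense()['qpos'])
E
```

```text
clock: 0.57
eef_pos: [263.2, 487.1, 236.8]
tcp_rot: [-3.141, -0.0, 2.968]
contact_force: [0.8, -0.0, -0.0]
opening: 0.998
grasp_force: 0.0
clock: 0.98
eef_pos: [390.3, 342.6, 217.1]
tcp_rot: [3.142, -0.0, 2.967]
contact_force: [-0.1, 1.1, 0.6]
opening: 1.0
grasp_force: 0.0
clock: 1.4
eef_pos: [470.7, 280.6, 204.8]
tcp_rot: [-3.141, -0.001, 2.964]
contact_force: [-0.7, -0.5, 0.0]
opening: 1.0
grasp_force: 0.0
[309.98762799 225.7539818 ] [  216   161   183   138 14064]
[[399, 161], [389, 298], [230, 298], [216, 161]] [[468.3, 367.3, 8.0], [638.4, 337.1, 8.0], [603.3, 141.0, 8.0], [433.1, 171.1, 8.0]] [np.float64(199.2), np.float64(172.7), np.float64(199.2), np.float64(172.9)] [535.77896873 254.12069273   8.        ]
[469.64006225 281.05166511 204.86838949] [-3.14106842e+00 -1.03315631e-03  2.96565908e+00] [ 5.36368230e-01  2.87108458e-01  1.84665193e+00  3.29060825e-04
  1.00895688e+00 -8.58670257e-01]
```

View pics/w1.png

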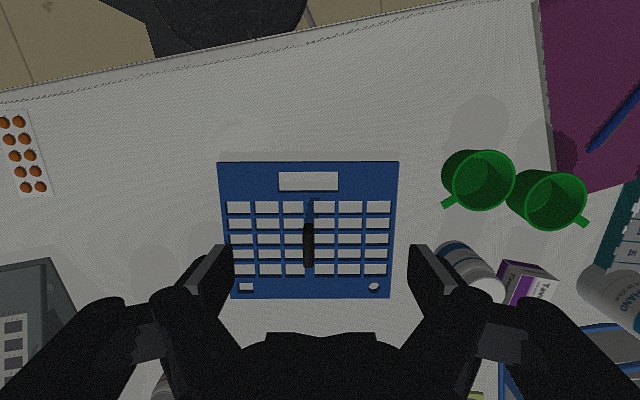

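The wrist view shows the template flat. Its corners are at (216,161), (399,161), (389,298) and (230,298), measuring 199 x 173 mm, with the handle at (308,245), the slot at (308,181), the round hole at (374,286) and the long hole at (246,286). Next I'll look at the stand.

```bash
cat >> h.py <<'E'
FL=R.from_matrix(np.diag([-1.,1,-1]))
def deckR(yaw): return R.from_euler('zy',[0,0])*R.from_euler('z',yaw)*R.from_euler('y',-np.radians(25))
E
python3 - <<'E'
from h import *
Rt=deckR(0)*FL
goto([535,-185,225],Rt)
E
```

```text
rotvec [-0.0388 -0.4363 -0.173 ] n>= 4 then shift [ -67.7 -466.1    9.4] n>= 12
```

```bash
python3 steer.py '[[[0,0,0,-1,-8,-1.6,1],[0,0,0,-1,-8,-1.6,1],[0,0,0,-1,-8,0,1],[-0.04,-0.44,-0.172,0,0,0,1],[-0.04,-0.44,-0.172,0,0,0,1]]]'; python3 steer.py '[[[-0.04,-0.44,-0.172,0,0,0,1],[-0.04,-0.44,-0.172,0,0,0,1],[0,0,0,-1.2,-8,0,1],[0,0,0,-1.2,-8,0,1],[0,0,0,-1.2,-8,0,1]]]'; python3 steer.py '[[[0,0,0,-1.2,-8,0,1],[0,0,0,-1.2,-8,0,1],[0,0,0,-1.2,-8,0,1],[0,0,0,-1.2,-8,0,1],[0,0,0,0,-8,0,1]]]'
python3 steer.py '[[[0,0,0,0,-4,0,1],[0,0,0,0,0,0,1],[0,0,0,0,0,0,1]]]'
python3 - <<'E'
from h import *
c=params('wrist');im=r.grab_frame('wrist');cv2.imwrite('pics/w2.png',im[:,:,::-1]);np.save('c2.npy',c)
print(r.sense()['eef_pos'],r.sense()['tcp_rot'],r.sense()['qpos'])
E
```

```text
clock: 1.87
eef_pos: [464.3, 159.1, 221.9]
tcp_rot: [3.13, 0.225, 3.05]
contact_force: [0.5, -0.0, -1.0]
opening: 1.001
grasp_force: 0.0
clock: 2.28
eef_pos: [478.3, 45.2, 228.8]
tcp_rot: [3.14, 0.442, -3.135]
contact_force: [0.5, 0.1, -0.8]
opening: 0.997
grasp_force: 0.0
clock: 2.7
eef_pos: [501.6, -152.7, 239.3]
tcp_rot: [3.14, 0.443, -3.14]
contact_force: [0.9, 0.5, -0.1]
opening: 1.005
grasp_force: 0.0
clock: 2.95
eef_pos: [500.6, -171.8, 238.0]
tcp_rot: [3.139, 0.44, 3.14]
contact_force: [-0.2, 0.4, -0.2]
opening: 1.002
grasp_force: 0.0
[ 500.49786958 -170.85311398  237.83122687] [3.13897424 0.43945976 3.14118078] [-0.44428021  0.05745957  2.12869562  0.34324342  0.5822548  -2.26744968]
```

View pics/w2.png

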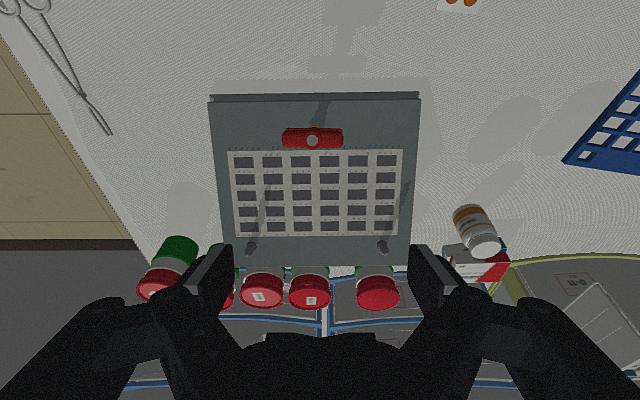

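This view shows the deck: knob centre at (313,139), left pin near (383,247), right pin near (251,248), and low corners at (210,99) and (419,95). I'll zoom in on the pins.

Run:
```python
import cv2,numpy as np
im=cv2.imread('pics/w2.png')
f=lambda x,y:cv2.resize(im[y:y+40,x:x+40],None,fx=9,fy=9,interpolation=cv2.INTER_CUBIC)
a=np.hstack([f(230,228),f(365,228)])
a=np.clip(a*1.6,0,255).astype(np.uint8)
b=cv2.resize(im[85:150,200:430],(720,203),interpolation=2)
cv2.imwrite('pics/z2.png',np.vstack([a,b]))
```

```text
(no output)
```

View pics/z2.png

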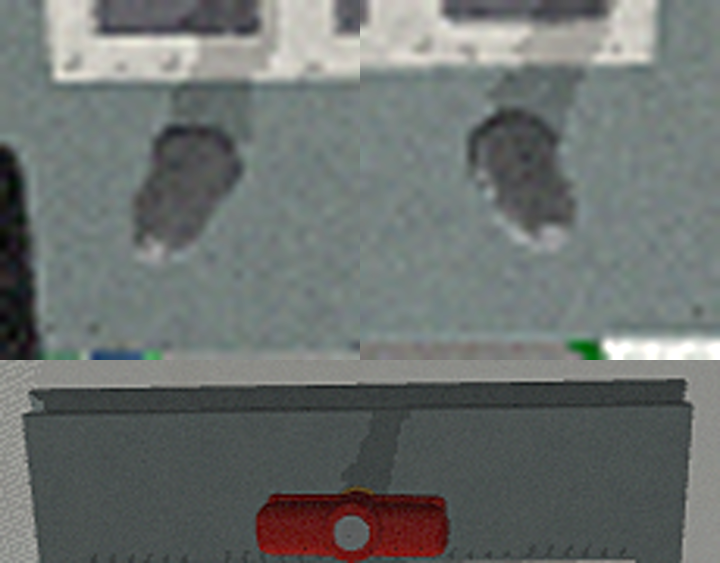

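In the crop, the right pin's foot is at (251.4,245.3) and its tip at (246.8,254.4). The left pin's foot is at (381.8,244.2) and its tip at (385.4,253.4). The knob's cap is at (312.1,139.6), and the low corners are at (207.7,102.2) and (420.1,98.4).

Run:
```python
from h import *
c=np.load('c2.npy',allow_pickle=True).item()
s,k=np.sin(np.radians(25)),np.cos(np.radians(25))
h=lambda x,z:57+x*s+z*k
its=dict(footR=((251.4,245.3),(70,-80,0)),footL=((381.8,244.2),(70,80,0)),tipR=((246.8,254.4),(70,-80,25)),tipL=((385.4,253.4),(70,80,25)),
 cR=((207.7,102.2),(-100,-115,0)),cL=((420.1,98.4),(-100,115,0)),knob=((312.1,139.6),(-65,0,72)))
W={}
for n,(uv,d) in its.items():
    W[n]=onplane(c,[uv],h(d[0],d[2]))[0]
for a,b,D in(('footR','footL',160),('tipR','tipL',160),('cR','cL',230)):
    v=W[b]-W[a];print(a,W[a].round(1),W[b].round(1),'len',np.linalg.norm(v).round(1),D,'yaw',np.arctan2(-v[0],v[1]).round(4))
yaw=np.mean([np.arctan2(-(W[b]-W[a])[0],(W[b]-W[a])[1]) for a,b in(('footR','footL'),('tipR','tipL'),('cR','cL'))])
for n,(uv,d) in its.items(): print(n,'deck origin',(W[n]-deckR(yaw).apply(d)).round(1))
print(yaw)
im=cv2.imread('pics/w2.png')[:,:,::-1].copy()
b,ct,st=blob(masks(im)['red'],(270,120,355,155));print('red',ct,st)
```

```text
footR [ 669.6 -256.9   86.6] [668.  -96.9  86.6] len 160.0 160 yaw 0.0099
tipR [ 657.9 -256.4  109.2] [656.6 -98.  109.2] len 158.4 160 yaw 0.0083
cR [ 518.1 -292.5   14.7] [514.3 -65.9  14.7] len 226.7 230 yaw 0.0166
footR deck origin [ 605.2 -177.7   57. ]
footL deck origin [ 605.5 -177.7   57. ]
tipR deck origin [ 604.1 -177.    57. ]
tipL deck origin [ 604.7 -178.6   57. ]
cR deck origin [ 607.4 -176.5   57. ]
cL deck origin [ 606.3 -179.9   57. ]
knob deck origin [ 606.  -178.1   57. ]
0.011601312039362176
red [311.97532468 139.88571429] [282 131  61  19 770]
```

```bash
python3 - <<'E'
from h import *
goto([541.7,253.1,110],R.from_euler('z',-.1757)*FL)
E
python3 steer.py '[[[0,0,0,0,8,0,1],[0,0,0,0,8,0,1],[0,0,0,0,8,0,1],[0,0,0,0,8,0,1],[0,0,0,0,8,0,0.6]]]'
python3 steer.py '[[[0.04,0.44,0.184,0,0,0,0.6],[0.04,0.44,0.184,0,0,0,0.6],[0.04,0.44,0.184,0,0,0,0.6],[0.04,0.44,0.184,0,0,0,0.6],[0,0,0,0,0,0,0.6]]]'
python3 - <<'E'
from h import *
goto([541.7,253.1,110],R.from_euler('z',-.1757)*FL)
E
```

```text
rotvec [0.0411 0.4381 0.173 ] n>= 4 then shift [ 33.5 424.6 127.8] n>= 11
clock: 3.42
eef_pos: [499.6, 31.5, 238.6]
tcp_rot: [3.139, 0.441, -3.14]
contact_force: [0.5, -0.3, 0.5]
opening: 0.881
grasp_force: 0.0
clock: 3.83
eef_pos: [502.6, 30.2, 238.8]
tcp_rot: [3.14, -0.005, 2.956]
contact_force: [-0.1, 0.0, -1.0]
opening: 0.598
grasp_force: 0.0
rotvec [ 0.0019 -0.0051 -0.0096] n>= 1 then shift [  0.5 226.3 128.8] n>= 7
```

```bash
python3 steer.py '[[[0.008,-0.02,-0.0384,0,7,3.6,0.6],[0,0,0,0,7.6,3.6,0.6],[0,0,0,0,7.6,3.6,0.6],[0,0,0,0,7.6,3.6,0.6],[0,0,0,0,7.6,3.6,0.6]]]';python3 steer.py '[[[0,0,0,0,7.6,3.6,0.6],[0,0,0,0,0,3.6,0.6],[0,0,0,0,0,0,0.6],[0,0,0,0,0,0,0.6]]]'
python3 - <<'E'
from h import *
goto([541.7,253.1,33],R.from_euler('z',-.1757)*FL)
c=params('wrist');im=r.grab_frame('wrist')
h=cv2.cvtColor(im,cv2.COLOR_RGB2HSV)
cv2.imwrite('pics/w3.png',im[:,:,::-1])
print(proj(c,[[541.7,253.1,36],[541.7-22,253.1+3.9,36]]))
E
```

```text
clock: 4.25
eef_pos: [532.7, 213.4, 148.5]
tcp_rot: [3.14, 0.007, 2.968]
contact_force: [0.7, -1.2, 0.5]
opening: 0.602
grasp_force: 0.0
clock: 4.58
eef_pos: [538.6, 248.1, 112.7]
tcp_rot: [-3.141, 0.003, 2.968]
contact_force: [0.2, -0.1, -0.2]
opening: 0.6
grasp_force: 0.0
rotvec [-0.0009  0.0028  0.0022] n>= 1 then shift [-2.1  5.4 79.7] n>= 2
[[328.7889787  216.11415274]
 [329.0953369  185.82402246]]
```

View pics/w3.png

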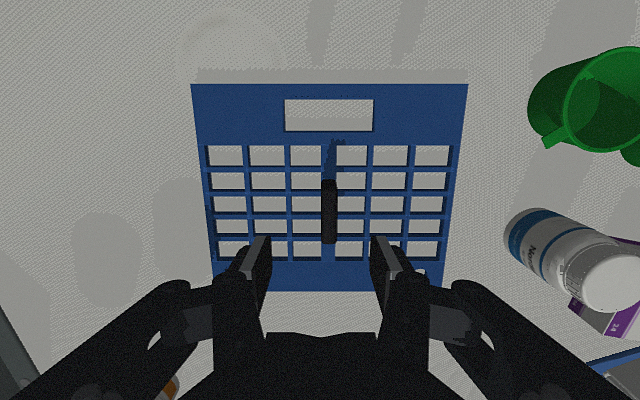

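The handle spans (329,181) to (329,243), as predicted. I'll descend and grip.

Converted, -2 mm is -0.4, 30 mm is 6, 0.003 rad is 0.012.

```bash
python3 steer.py '[[[0,0.012,0.008,-0.4,1.08,4,0.6],[0,0,0,0,0,6,0.6],[0,0,0,0,0,5.94,0.6],[0,0,0,0,0,0,0.6],[0,0,0,0,0,0,0]]]' 60; python3 steer.py '[[[0,0,0,0,0,0,0],[0,0,0,0,0,0,0],[0,0,0,0,0,0,0],[0,0,0,0,0,0,0],[0,0,0,0,0,0,0]]]'
```

```text
clock: 5.05
eef_pos: [543.3, 251.7, 34.2]
tcp_rot: [-3.141, -0.0, 2.962]
contact_force: [1.1, -0.2, 0.9]
opening: 0.474
grasp_force: 0.0
clock: 5.47
eef_pos: [545.4, 253.1, 36.3]
tcp_rot: [3.139, 0.004, 2.963]
contact_force: [-0.8, -2.2, 7.3]
opening: 0.124
grasp_force: 59.8
```

```bash
python3 steer.py '[[[0,0,0,0,0,-3,0],[0,0,0,0,0,-6,0],[0,0,0,0,0,-8,0],[0,0,0,0,0,-8,0],[0,0,0,0,0,-8,0]]]'; python3 steer.py '[[[-0.04,-0.44,-0.184,0,-6,0,0],[-0.04,-0.44,-0.184,0,-6,0,0],[-0.04,-0.44,-0.184,0,-6,0,0],[-0.04,-0.44,-0.184,0,-6,0,0],[0,0,0,0,-6,0,0]]]'; python3 steer.py '[[[0,0,0,0,0,0,0],[0,0,0,0,0,0,0],[0,0,0,0,0,0,0]]]'
python3 - <<'E'
from h import *
c=params('wrist');R0,p=toolmat();im=r.grab_frame('wrist');cv2.imwrite('pics/w4.png',im[:,:,::-1])
s=r.sense();print(p,s['tcp_rot'],s['qpos'],s['contact_force'],s['wrist_torque'])
# plate upper face plane: 28.3 mm ahead of TCP in tool z
b,ct,st=blob(masks(im)['blue']);print(st)
cs,hi=cv2.findContours(b,cv2.RETR_CCOMP,cv2.CHAIN_APPROX_NONE)
hs=[(cv2.contourArea(k),cv2.minAreaRect(k)) for k,x in zip(cs,hi[0]) if x[3]>=0]
hs=sorted(hs,key=lambda t:-t[0]);print(hs[:3])
n=R0.apply([0,0,1]);pl=p+n*28.3
hull=cv2.convexHull(np.vstack(cs));q=cv2.approxPolyN(hull,4)[0].astype(float)
P=R0.inv().apply(onplane(c,q,n=n,p=pl)-p);print(q.tolist());print(P.round(1).tolist(),[round(np.linalg.norm(P[i]-P[i-1]),1) for i in range(4)])
bx=cv2.boxPoints(hs[0][1]);print('slot tool',R0.inv().apply(onplane(c,bx,n=n,p=pl)-p).round(1).tolist())
E
```

```text
clock: 5.88
eef_pos: [543.5, 252.5, 201.8]
tcp_rot: [3.141, 0.002, 2.963]
contact_force: [1.8, 0.3, -2.8]
opening: 0.124
grasp_force: 58.8
clock: 6.3
eef_pos: [526.2, 101.6, 197.1]
tcp_rot: [-3.136, 0.445, -3.126]
contact_force: [-0.8, -0.2, -3.7]
opening: 0.129
grasp_force: 59.0
clock: 6.55
eef_pos: [531.9, 103.6, 199.4]
tcp_rot: [-3.141, 0.444, -3.135]
contact_force: [0.1, 0.1, -2.6]
opening: 0.121
grasp_force: 59.3
[531.86478035 103.64278438 199.376812  ] [-3.14132425  0.44378862 -3.13374274] [ 0.25218475  0.12899417  2.15789962 -0.24996563  0.43448193 -1.12174582] [ 0.27843969  0.94911067 -2.53767132] [-0.02908187  0.38259839  0.02072343]
[  105    56   431   261 54475]
[(6561.0, ((319.5, 105.5), (137.0, 49.0), 0.0)), (1579.0, ((411.5, 165.49998474121094), (52.99999237060547, 30.999996185302734), -0.0)), (1562.5, ((228.0, 165.5), (54.0, 31.0), 0.0))]
[[487.0, 314.0], [148.0, 316.0], [104.0, 57.0], [535.0, 55.0]]
[[-46.2, 99.1, 28.3], [-47.7, -103.9, 28.3], [94.6, -101.0, 28.3], [95.3, 99.0, 28.3]] [np.float64(141.5), np.float64(203.0), np.float64(142.3), np.float64(199.9)]
slot tool [[61.4, -34.9, 28.3], [84.1, -33.4, 28.3], [84.1, 31.6, 28.3], [61.4, 33.1, 28.3]]
```

View pics/w4.png

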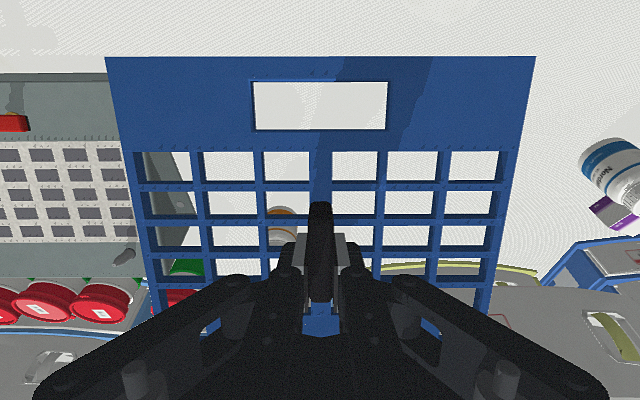

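In the wrist view the held template's near edge runs (104,57) to (535,55), 200 mm long, with the slot centred at (319.5,105.5). So the TCP sits at template (7.9, 0.95, 36.3).

```bash
cat >> h.py <<'E'
D0=np.array([604.9,-177.8,57]);DY=0.010;DR=deckR(DY)
def dk(p=None):
    "tool pose in deck axes"
    R0,t=toolmat(); return DR.inv().apply(t-D0).round(1),((DR*FL).inv()*R0).as_rotvec().round(4)
def gd(x,y,z,turn=0): return goto(D0+DR.apply([x,y,z]),DR*FL*R.from_rotvec([0,0,turn]))
E
python3 - <<'E'
from h import *
print(dk());gd(7.9,.95,136)
E
```

```text
(array([ -3.5, 282.7, 158.4]), array([ 0.0012, -0.0075,  0.0019]))
rotvec [-0.0012  0.0075 -0.0019] n>= 1 then shift [ -11.4 -281.7   22.4] n>= 7
```

```bash
python3 steer.py '[[[0,0,0,-0.2,-4,0,0],[0,0,0,-0.4,-7,0,0],[0,0,0,-0.4,-7,0,0],[0,0,0,-0.4,-7,0,0],[0,0,0,-0.4,-7,0,0]]]'; python3 steer.py '[[[0,0,0,-0.4,-7,0,0],[0,0,0,0,-7,0,0],[0,0,0,0,-6,1,0],[0,0,0,0,-4.4,2,0],[0,0,0,0,0,1.4,0]]]'; python3 steer.py '[[[0,0,0,0,0,0,0],[0,0,0,0,0,0,0],[0,0,0,0,0,0,0]]]'
python3 - <<'E'
from h import *
print(dk(),r.sense()['qpos']);gd(7.9,.95,126)
c=params('wrist');im=r.grab_frame('wrist');cv2.imwrite('pics/w5.png',im[:,:,::-1])
print(proj(c,[D0+DR.apply(p) for p in([-65,0,72],[70,80,25],[70,-80,25])]))
E
```

```text
clock: 7.02
eef_pos: [541.5, -56.6, 202.6]
tcp_rot: [-3.141, 0.443, -3.131]
contact_force: [0.5, 0.9, -2.6]
opening: 0.128
grasp_force: 59.4
clock: 7.43
eef_pos: [554.8, -181.6, 183.6]
tcp_rot: [-3.139, 0.445, -3.134]
contact_force: [0.4, 0.2, -2.3]
opening: 0.122
grasp_force: 59.5
clock: 7.68
eef_pos: [552.9, -176.9, 183.1]
tcp_rot: [-3.141, 0.441, -3.131]
contact_force: [-0.3, 0.6, -3.8]
opening: 0.127
grasp_force: 59.5
(array([  6.2,   1.5, 136.2]), array([ 0.0005, -0.0051, -0.0002])) [-0.40785466  0.22221919  2.08420732  0.4007736   0.45929086 -2.31564382]
rotvec [-0.0005  0.0051  0.0002] n>= 1 then shift [-1.7 -0.5 10.2] n>= 1
[[318.89869103 108.91946884]
 [409.74386953 267.69395262]
 [229.22969172 267.57122903]]
```

View pics/w5.png

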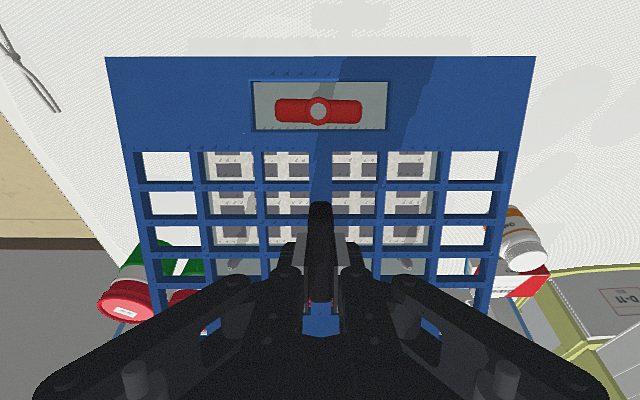

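The knob's cap shows through the slot at (318,111) and both pins lie under the plate. Agreement with the prediction is within 2 px, so I'll lower in stages.

Converted, 10 mm is 2, -0.7 mm is -0.14, 0.005 rad is 0.02.

```bash
python3 steer.py '[[[0,0.02,0,-0.46,-0.14,2,0],[0,0,0,0,0,2,0],[0,0,0,0,0,0,0],[0,0,0,0,0,3,0],[0,0,0,0,0,3,0]]]'; python3 steer.py '[[[0,0,0,0,0,2.4,0],[0,0,0,0,0,1.2,0],[0,0,0,0,0,0,0],[0,0,0,0,0,0,0]]]'
python3 - <<'E'
from h import *
print(dk());gd(8.6,.6,36.3)
c=params('wrist');im=r.grab_frame('wrist');cv2.imwrite('pics/w6.png',im[:,:,::-1])
E
```

```text
clock: 8.15
eef_pos: [576.5, -178.6, 138.7]
tcp_rot: [-3.14, 0.438, -3.133]
contact_force: [0.8, 0.1, -2.8]
opening: 0.126
grasp_force: 59.7
clock: 8.48
eef_pos: [583.5, -178.6, 122.1]
tcp_rot: [-3.141, 0.436, -3.133]
contact_force: [0.0, 0.3, -2.6]
opening: 0.124
grasp_force: 59.5
(array([ 8.1, -0.6, 68. ]), array([0.0012, 0.0002, 0.0013]))
rotvec [-0.0012 -0.0002 -0.0013] n>= 1 then shift [-0.5  1.2 31.7] n>= 1
```

Converted, 6 mm is 1.2, 4 mm is 0.8.

```bash
python3 steer.py '[[[0,0,0,-0.1,0.2,0.8,0],[0,0,0,0,0,1.2,0],[0,0,0,0,0,0,0]]]'; python3 steer.py '[[[0,0,0,0,0,1.2,0],[0,0,0,0,0,1.2,0],[0,0,0,0,0,0,0]]]'; python3 -c "
from h import *
print(dk())"
```

```text
clock: 8.78
eef_pos: [588.5, -177.7, 113.2]
tcp_rot: [-3.141, 0.437, -3.133]
contact_force: [-0.2, -0.4, -2.9]
opening: 0.125
grasp_force: 59.5
clock: 9.03
eef_pos: [593.4, -177.6, 101.7]
tcp_rot: [-3.141, 0.436, -3.133]
contact_force: [-0.5, -0.0, -3.1]
opening: 0.125
grasp_force: 59.5
(array([ 8.5,  0.3, 45.3]), array([0.0013, 0.0003, 0.0014]))
```

```bash
python3 steer.py '[[[0,0,0,0,0,0.8,0],[0,0,0,0,0,0.8,0],[0,0,0,0,0,0,0],[0,0,0,0,0,0,0]]]'; python3 steer.py '[[[0,0,0,0,0,0.4,0],[0,0,0,0,0,0,0],[0,0,0,0,0,0,0]]]'; python3 -c "
from h import *
print(dk())"
```

```text
clock: 9.37
eef_pos: [596.7, -177.6, 95.2]
tcp_rot: [-3.141, 0.437, -3.133]
contact_force: [0.1, -0.7, -2.1]
opening: 0.118
grasp_force: 59.5
clock: 9.62
eef_pos: [597.7, -177.7, 93.8]
tcp_rot: [-3.14, 0.437, -3.133]
contact_force: [0.1, -0.0, -2.7]
opening: 0.13
grasp_force: 59.6
(array([ 9.1,  0.2, 36.4]), array([ 0.0017, -0.0009,  0.0013]))
```

Still no contact; going a little further down.

Converted, 1.5 mm is 0.3.

```bash
python3 steer.py '[[[0,0,0,0,0,0.3,0],[0,0,0,0,0,0,0],[0,0,0,0,0,0,0]]]'; python3 steer.py '[[[0,0,0,0,0,0.3,0],[0,0,0,0,0,0,0],[0,0,0,0,0,0,0]]]'; python3 -c "
from h import *
print(dk())"
```

```text
clock: 9.87
eef_pos: [598.1, -177.8, 93.3]
tcp_rot: [-3.14, 0.438, -3.133]
contact_force: [-9.9, -0.5, 11.4]
opening: 0.128
grasp_force: 62.1
clock: 10.12
eef_pos: [598.1, -177.7, 93.2]
tcp_rot: [-3.141, 0.438, -3.133]
contact_force: [-27.0, -0.5, 35.6]
opening: 0.125
grasp_force: 66.2
(array([ 9.1,  0.1, 35.7]), array([ 0.0015, -0.0022,  0.0012]))
```

Converted, -1 mm is -0.2, -2 mm is -0.4.

```bash
python3 steer.py '[[[0,0,0,0,0,-0.4,0],[0,0,0,0,0,0,0.5],[0,0,0,0,0,0,0.5],[0,0,0,0,0,0,0.5],[0,0,0,0,0,-0.2,0.5]]]'; python3 steer.py '[[[0,0,0,0,0,-3,0.5],[0,0,0,0,0,-6,0.5],[0,0,0,0,0,-8,0.5],[0,0,0,0,0,-8,0.5],[0,0,0,0,0,0,0.5]]]'; python3 steer.py '[[[0,0,0,0,0,0,0.5],[0,0,0,0,0,0,0.5]]]'
python3 - <<'E'
from h import *
print(dk(),r.sense()['qpos'])
c=params('wrist');im=r.grab_frame('wrist');cv2.imwrite('pics/w7.png',im[:,:,::-1])
b,ct,st=blob(masks(im)['blue']);hull=cv2.convexHull(np.vstack(cv2.findContours(b,0,2)[0]));q=cv2.approxPolyN(hull,4)[0].astype(float)
P=DR.inv().apply(onplane(c,q,n=DR.apply([0,0,1]),p=D0+DR.apply([0,0,8]))-D0);print(P.round(1).tolist())
b,ct,st=blob(masks(im)['red'],(250,60,400,200));print(ct,st,cv2.minAreaRect(np.vstack(cv2.findContours(b,0,2)[0])))
print(DR.inv().apply(onplane(c,[ct],n=DR.apply([0,0,1]),p=D0+DR.apply([0,0,70]))-D0))
E
```

```text
clock: 10.53
eef_pos: [597.8, -177.7, 93.5]
tcp_rot: [-3.141, 0.437, -3.133]
contact_force: [-0.4, -0.1, -1.0]
opening: 0.5
grasp_force: 0.0
clock: 10.95
eef_pos: [545.4, -179.1, 213.4]
tcp_rot: [-3.136, 0.444, -3.132]
contact_force: [2.1, -0.1, 0.2]
opening: 0.5
grasp_force: 0.0
clock: 11.12
eef_pos: [544.8, -178.0, 206.9]
tcp_rot: [-3.14, 0.437, -3.133]
contact_force: [-0.2, 0.1, -0.2]
opening: 0.497
grasp_force: 0.0
(array([  8.9,   0.4, 161.2]), array([ 0.0018, -0.0011,  0.0013])) [-0.41548913  0.17436783  2.07590792  0.35884105  0.51573298 -2.27427248]
[[-86.0, 99.5, 8.0], [85.2, 99.3, 8.0], [84.0, -100.3, 8.0], [-86.4, -100.1, 8.0]]
[319.71035482 107.11223751] [ 282   95   77   25 1381] ((320.0, 107.0), (24.0, 76.0), 90.0)
[[-63.87816726  -0.63951957  70.        ]]
```

View pics/w7.png

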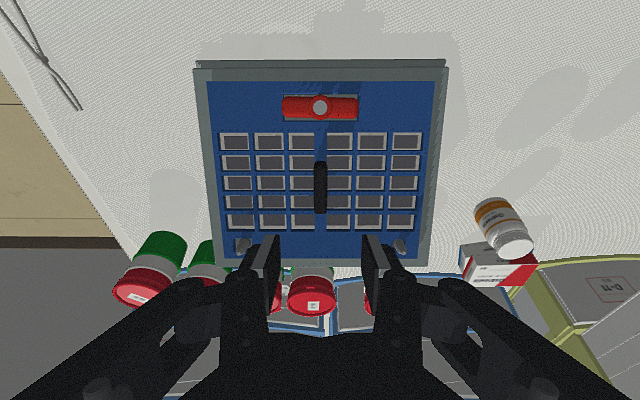

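The template lies flat: its corners on the 8 mm plane match the plate outline (-86..85, ±100), the pins show through the holes at (242,245) and (399,245), and the knob is at (320,107), deck (-64,-0.6). Now I'll turn the tool 90° and move over the knob.

Converted, 37 mm is 7.4, 36 mm is 7.2, 0.12 rad is 0.48.

```bash
python3 steer.py '[[[0,0,0,7.2,0,0,0.4],[0,0,0.48,7.4,0,0,0.4],[0,0,0.48,0,0,0,0.4],[0,0,0.48,0,0,0,0.4],[0,0,0.48,0,0,0,0.4]]]'; for i in 1; do :; done; python3 steer.py '[[[0,0,0.48,0,0,0,0.4],[0,0,0.48,0,0,0,0.4],[0,0,0.48,0,0,0,0.4],[0,0,0.48,0,0,0,0.4],[0,0,0.48,0,0,0,0.4]]]';  python3 steer.py '[[[0,0,0.48,0,0,0,0.4],[0,0,0.48,0,0,0,0.4],[0,0,0.48,0,0,0,0.4],[0,0,0.48,0,0,0,0.4],[0,0,0,0,0,0,0.4]]]'; python3 steer.py '[[[0,0,0,0,0,0,0.4],[0,0,0,0,0,0,0.4]]]'
python3 - <<'E'
from h import *
print(dk(),r.sense()['qpos']);gd(-64.4,-.3,64,np.pi/2)
E
```

```text
clock: 11.58
eef_pos: [477.5, -178.2, 173.8]
tcp_rot: [2.928, 0.38, 2.622]
contact_force: [0.5, 0.3, 1.4]
opening: 0.4
grasp_force: 0.0
clock: 12.0
eef_pos: [478.2, -178.1, 174.1]
tcp_rot: [2.752, 0.197, 2.025]
contact_force: [-0.1, -1.0, -0.2]
opening: 0.399
grasp_force: 0.0
clock: 12.42
eef_pos: [478.2, -178.1, 174.2]
tcp_rot: [2.707, 0.002, 1.584]
contact_force: [0.3, 0.4, 0.4]
opening: 0.401
grasp_force: 0.0
clock: 12.58
eef_pos: [478.4, -178.3, 175.0]
tcp_rot: [2.706, 0.006, 1.593]
contact_force: [0.4, 0.6, -0.6]
opening: 0.401
grasp_force: 0.0
(array([-64.8,   0.7, 160.4]), array([1.4000e-03, 1.0000e-04, 1.5575e+00])) [-0.48564802  0.13934237  2.21651426  0.48543993  0.4426527  -0.91386397]
rotvec [-0.001   0.0008  0.0133] n>= 1 then shift [-1.   0.4 96.4] n>= 3
```

Converted, 30 mm is 6, 26 mm is 5.2, 0.013 rad is 0.052.

```bash
python3 steer.py '[[[0,0,0.052,-0.2,0.08,6,0.4],[0,0,0,0,0,6,0.4],[0,0,0,0,0,5.2,0.4],[0,0,0,0,0,2.08,0.4],[0,0,0,0,0,0,0.4]]]'; python3 steer.py '[[[0,0,0,0,0,0,0],[0,0,0,0,0,0,0],[0,0,0,0,0,0,0],[0,0,0,0,0,0,0],[0,0,0,0,0,0,0]]]' 100
python3 - <<'E'
from h import *
print(dk(),r.sense()['qpos'],r.sense()['wrist_torque'])
E
```

```text
clock: 13.0
eef_pos: [519.3, -178.7, 86.1]
tcp_rot: [2.708, -0.001, 1.58]
contact_force: [-0.8, -0.5, -0.2]
opening: 0.397
grasp_force: 0.0
clock: 13.42
eef_pos: [519.4, -179.2, 89.2]
tcp_rot: [2.705, 0.0, 1.577]
contact_force: [-0.1, 0.2, -5.8]
opening: 0.171
grasp_force: 97.7
(array([-63.9,  -0.5,  65.3]), array([ 6.0000e-04, -1.8000e-03,  1.5738e+00])) [-0.44229869  0.3626892   2.19822319  0.80048989  0.25870127 -1.19512904] [0.08207617 0.63305614 0.06985162]
```

The manual's scale: shifts go in units of 5 mm and turns go in units of 0.25 rad. Converting my numbers, 0.23 mm is 0.046, 0.12 rad is 0.48.

```bash
python3 steer.py '[[[0,0,0.48,0,0,0.046,0],[0,0,0.48,0,0,0.046,0],[0,0,0.48,0,0,0.046,0],[0,0,0.48,0,0,0.046,0],[0,0,0.48,0,0,0.046,0]]]'; python3 steer.py '[[[0,0,0.48,0,0,0.046,0],[0,0,0.48,0,0,0.046,0],[0,0,0.48,0,0,0.046,0],[0,0,0.48,0,0,0.046,0],[0,0,0.48,0,0,0.046,0]]]'
python3 - <<'E'
from h import *
s=r.sense();print(dk(),s['qpos'],s['wrist_torque'])
E
```

```text
clock: 13.83
eef_pos: [519.7, -179.1, 88.0]
tcp_rot: [2.775, -0.243, 1.017]
contact_force: [-0.9, 0.8, -5.0]
opening: 0.171
grasp_force: 97.9
clock: 14.25
eef_pos: [520.1, -178.8, 86.9]
tcp_rot: [2.977, -0.406, 0.406]
contact_force: [-2.3, 1.2, -3.9]
opening: 0.166
grasp_force: 97.9
(array([-64.2,  -0.2,  63. ]), array([ 0.0000e+00, -1.2000e-03,  2.7798e+00])) [-4.41230758e-01  3.68183089e-01  2.19770334e+00  8.12348923e-01
  2.55711542e-01 -5.69078408e-04] [0.23032297 0.8265042  0.19035249]
```

Converted, 0.23 mm is 0.046, 0.12 rad is 0.48.

```bash
python3 steer.py '[[[0,0,0.48,0,0,0.046,0],[0,0,0.48,0,0,0.046,0],[0,0,0.48,0,0,0.046,0],[0,0,0.48,0,0,0.046,0],[0,0,0.48,0,0,0.046,0]]]'; python3 steer.py '[[[0,0,0.48,0,0,0.046,0],[0,0,0.48,0,0,0.046,0],[0,0,0.48,0,0,0.046,0],[0,0,0.48,0,0,0.046,0],[0,0,0.48,0,0,0.046,0]]]'; python3 steer.py '[[[0,0,0.48,0,0,0.046,0],[0,0,0.48,0,0,0.046,0],[0,0,0.48,0,0,0.046,0],[0,0,0.48,0,0,0.046,0],[0,0,0.48,0,0,0.046,0]]]'; python3 steer.py '[[[0,0,0.48,0,0,0.046,0],[0,0,0,0,0,0,0],[0,0,0,0,0,0,0]]]'
python3 - <<'E'
from h import *
s=r.sense();print(dk(),s['qpos'],s['wrist_torque'])
E
```

```text
clock: 14.67
eef_pos: [520.6, -178.7, 85.9]
tcp_rot: [-3.032, -0.423, -0.252]
contact_force: [-1.1, 2.3, -3.4]
opening: 0.165
grasp_force: 98.0
clock: 15.08
eef_pos: [521.1, -178.5, 84.9]
tcp_rot: [-2.808, -0.287, -0.877]
contact_force: [-0.3, 2.8, -3.5]
opening: 0.163
grasp_force: 97.9
clock: 15.5
eef_pos: [521.8, -178.5, 83.9]
tcp_rot: [-2.708, -0.056, -1.44]
contact_force: [-0.3, 3.9, -3.5]
opening: 0.169
grasp_force: 97.9
clock: 15.75
eef_pos: [521.9, -178.6, 83.7]
tcp_rot: [-2.705, -0.01, -1.541]
contact_force: [-1.5, 4.8, 0.2]
opening: 0.165
grasp_force: 98.2
(array([-63.9,   0. ,  59.3]), array([ 5.0000e-04, -1.0000e-04, -1.5927e+00])) [-0.43930713  0.37689068  2.19575188  0.83204206  0.25080227  1.89152038] [0.9578484  0.46668377 0.42358317]
```

```bash
python3 steer.py '[[[0,0,0,0,0,0,0.4],[0,0,0,0,0,0,0.4],[0,0,0,0,0,0,0.4],[0,0,0,0,0,-4,0.4],[0,0,0,0,0,-6,0.4]]]'; python3 steer.py '[[[0,0,-0.48,0,0,0,0.4],[0,0,-0.48,0,0,0,0.4],[0,0,-0.48,0,0,0,0.4],[0,0,-0.48,0,0,0,0.4],[0,0,-0.48,0,0,0,0.4]]]'; python3 steer.py '[[[0,0,-0.48,0,0,0,0.4],[0,0,-0.48,0,0,0,0.4],[0,0,-0.48,0,0,0,0.4],[0,0,-0.48,0,0,0,0.4],[0,0,-0.48,0,0,0,0.4]]]'; python3 steer.py '[[[0,0,-0.48,0,0,0,0.4],[0,0,-0.48,0,0,0,0.4],[0,0,-0.48,0,0,0,0.4],[0,0,-0.48,0,0,0,0.4],[0,0,-0.48,0,0,0,0.4]]]'; python3 steer.py '[[[0,0,-0.48,0,0,0,0.4],[0,0,-0.48,0,0,0,0.4],[0,0,-0.48,0,0,0,0.4],[0,0,-0.48,0,0,0,0.4],[0,0,-0.48,0,0,0,0.4]]]'; python3 steer.py '[[[0,0,-0.48,0,0,0,0.4],[0,0,-0.48,0,0,0,0.4],[0,0,-0.48,0,0,0,0.4],[0,0,-0.48,0,0,0,0.4],[0,0,-0.48,0,0,0,0.4]]]';python3 steer.py '[[[0,0,-0.48,0,0,0,0.4],[0,0,0,0,0,0,0.4],[0,0,0,0,0,0,0.4]]]'
python3 - <<'E'
from h import *
s=r.sense();print(dk(),s['qpos'],s['wrist_torque'],s['contact_force']);gd(-64,-.1,58,np.pi/2-.025)
c=params('wrist');im=r.grab_frame('wrist');cv2.imwrite('pics/w8.png',im[:,:,::-1])
b,ct,st=blob(masks(im)['red']);rc=cv2.minAreaRect(np.vstack(cv2.findContours(b,0,2)[0]));print(ct,st,rc)
P=DR.inv().apply(onplane(c,cv2.boxPoints(rc),n=DR.apply([0,0,1]),p=D0+DR.apply([0,0,66]))-D0);print(P.round(1).tolist())
E
```

```text
clock: 16.17
eef_pos: [500.7, -179.5, 127.6]
tcp_rot: [-2.707, -0.009, -1.544]
contact_force: [0.5, 0.3, 0.5]
opening: 0.4
grasp_force: 0.0
clock: 16.58
eef_pos: [501.6, -180.0, 129.4]
tcp_rot: [-2.78, -0.253, -0.983]
contact_force: [-0.7, 0.9, -0.5]
opening: 0.395
grasp_force: 0.0
clock: 17.0
eef_pos: [501.6, -180.0, 129.3]
tcp_rot: [-2.987, -0.412, -0.368]
contact_force: [0.6, 0.9, -0.1]
opening: 0.399
grasp_force: 0.0
clock: 17.42
eef_pos: [501.6, -180.0, 129.2]
tcp_rot: [3.021, -0.422, 0.29]
contact_force: [0.5, -0.7, 0.5]
opening: 0.398
grasp_force: 0.0
clock: 17.83
eef_pos: [501.6, -180.0, 129.3]
tcp_rot: [2.8, -0.28, 0.913]
contact_force: [-0.1, -0.1, -0.0]
opening: 0.404
grasp_force: 0.0
clock: 18.25
eef_pos: [501.6, -180.0, 129.2]
tcp_rot: [2.706, -0.047, 1.474]
contact_force: [1.1, 0.2, -0.3]
opening: 0.402
grasp_force: 0.0
clock: 18.5
eef_pos: [501.4, -179.8, 129.1]
tcp_rot: [2.704, -0.001, 1.574]
contact_force: [-0.1, 0.0, 0.2]
opening: 0.399
grasp_force: 0.0
(array([-63.3,  -1. , 109.1]), array([ 7.0000e-04, -3.1000e-03,  1.5773e+00])) [-0.46219524  0.25989599  2.21055623  0.62072541  0.33397468 -1.02065715] [ 0.01359402  0.20619942 -0.01975448] [-0.0814117   0.03813049  0.19892099]
rotvec [ 0.0015  0.0025 -0.0315] n>= 1 then shift [ 0.9 -0.7 51.1] n>= 2
[585.26628761  83.47263682] [ 549   44   71   78 4221] ((584.5560302734375, 81.19200134277344), (66.09818267822266, 80.8562240600586), 10.304845809936523)
[[57.9, 66.0, 66.0], [57.1, 104.4, 66.0], [91.2, 98.8, 66.0], [94.6, 59.6, 66.0]]
```

View pics/w8.png

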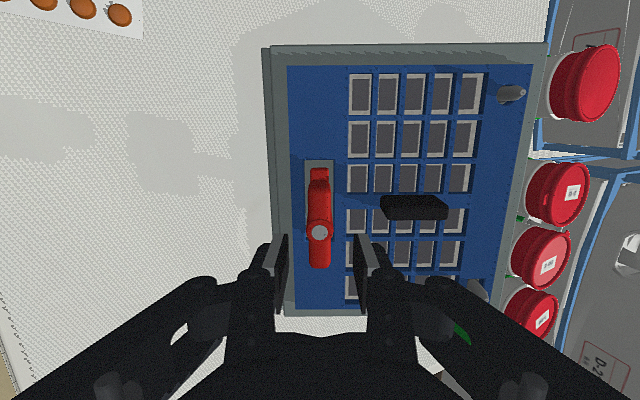

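The red wing now lies along the slot again, half a turn on, with its cap at (319,232) and midway between the fingers. I'll regrip and continue.

```bash
python3 steer.py '[[[0,0.01,-0.1,0.18,-0.14,5.2,0.4],[0,0,0,0,0,5,0.4],[0,0,0,0,0,0,0.4],[0,0,0,0,0,0,0.4],[0,0,0,0,0,0,0]]]' 110; python3 steer.py '[[[0,0,0,0,0,0,0],[0,0,0,0,0,0,0],[0,0,0,0,0,0,0],[0,0,0,0,0,0,0]]]'; python3 steer.py '[[[0,0,0.48,0,0,0.046,0],[0,0,0.48,0,0,0.046,0],[0,0,0.48,0,0,0.046,0],[0,0,0.48,0,0,0.046,0],[0,0,0.48,0,0,0.046,0]]]'; python3 steer.py '[[[0,0,0.4,0,0,0.04,0],[0,0,0.4,0,0,0.04,0],[0,0,0,0,0,0,0],[0,0,0,0,0,0,0]]]'
python3 - <<'E'
from h import *
s=r.sense();print(dk(),s['qpos'],DR.inv().apply(s['wrist_torque']))
E
```

```text
clock: 18.97
eef_pos: [521.8, -178.3, 82.7]
tcp_rot: [2.705, 0.008, 1.6]
contact_force: [-0.1, -0.5, 0.6]
opening: 0.273
grasp_force: 0.0
clock: 19.3
eef_pos: [522.1, -178.4, 83.3]
tcp_rot: [2.703, 0.009, 1.6]
contact_force: [-5.6, 0.1, 9.2]
opening: 0.166
grasp_force: 107.5
clock: 19.72
eef_pos: [522.7, -178.5, 82.3]
tcp_rot: [2.769, -0.237, 1.041]
contact_force: [-6.3, 1.4, 9.0]
opening: 0.167
grasp_force: 107.6
clock: 20.05
eef_pos: [522.9, -178.5, 81.9]
tcp_rot: [2.82, -0.303, 0.851]
contact_force: [-6.0, 0.8, 9.8]
opening: 0.17
grasp_force: 107.8
(array([-63.8,   0.2,  57.3]), array([-2.7000e-03, -6.0000e-04,  2.3503e+00])) [-0.43900957  0.38162704  2.19554191  0.85266399  0.24771377 -0.46919822] [ 0.13771574  0.40910385 -0.12461916]
```

```bash
cat > t.py <<'E'
from h import *
s=r.sense();print('TURN',dk()[0],dk()[1][2],'torque',DR.inv().apply(s['wrist_torque']).round(3),'eff6',s['joint_efforts'][5].round(3))
E
python3 steer.py '[[[0,0,0.32,0,0,0.03,0],[0,0,0.32,0,0,0.03,0],[0,0,0,0,0,0,0]]]' | tail -3; python3 t.py; python3 steer.py '[[[0,0,0.32,0,0,0.03,0],[0,0,0.24,0,0,0.024,0],[0,0,0,0,0,0,0]]]'| tail -3; python3 t.py;  python3 steer.py '[[[0,0,0.24,0,0,0.02,0],[0,0,0,0,0,0,0],[0,0,0,0,0,0,0]]]'| tail -3; python3 t.py
```

```text
contact_force: [-7.7, 0.0, 14.7]
opening: 0.166
grasp_force: 108.3
TURN [-63.7   0.1  57.2] 2.514 torque [0.178 0.512 0.027] eff6 1.346
contact_force: [-10.2, 1.0, 18.6]
opening: 0.167
grasp_force: 108.9
TURN [-63.6   0.1  57.2] 2.6524 torque [0.185 0.625 0.126] eff6 1.246
contact_force: [-11.4, 0.5, 20.2]
opening: 0.166
grasp_force: 109.2
TURN [-63.7   0.1  57.1] 2.7091 torque [0.136 0.648 0.214] eff6 0.383
```

```bash
for k in 1; do :; done; python3 steer.py '[[[0,0,0.24,0,0,0,0],[0,0,0,0,0,0,0],[0,0,0,0,0,0,0]]]'| tail -3; python3 t.py; python3 steer.py '[[[0,0,0.24,0,0,0,0],[0,0,0,0,0,0,0],[0,0,0,0,0,0,0]]]'| tail -3; python3 t.py;python3 steer.py '[[[0,0,0.24,0,0,0,0],[0,0,0,0,0,0,0],[0,0,0,0,0,0,0]]]'| tail -3; python3 t.py
```

```text
contact_force: [-12.3, 0.4, 21.0]
opening: 0.165
grasp_force: 109.2
TURN [-63.7   0.1  57.1] 2.7678 torque [0.201 0.658 0.668] eff6 0.87
contact_force: [-8.5, 1.6, 18.0]
opening: 0.167
grasp_force: 112.1
TURN [-63.2   0.1  57.1] 2.8278 torque [0.275 0.388 0.578] eff6 0.776
contact_force: [-3.6, 3.1, 19.5]
opening: 0.166
grasp_force: 125.4
TURN [-62.7   0.1  57.1] 2.8868 torque [ 0.509 -0.441  0.803] eff6 1.149
```

Converted, -35 mm is -7, -20 mm is -4.

```bash
python3 steer.py '[[[0,0,0,0,0,0,0.4],[0,0,0,0,0,0,0.4],[0,0,0,0,0,0,0.4],[0,0,0,0,0,-4,0.4],[0,0,0,0,0,-7,0.4]]]'; python3 steer.py '[[[0,0,0,0,0,-8,0.4],[0,0,0,0,0,-8,0.4],[0,0,-0.48,0,0,0,0.4],[0,0,0,0,0,0,0.4],[0,0,0,0,0,0,0.4]]]'; python3 t.py
python3 - <<'E'
from h import *
c=params('wrist');im=r.grab_frame('wrist');print(proj(c,[D0+DR.apply(p) for p in([-65,0,64],[-65+27*np.sin(4.3),27*np.cos(4.3),64],[-65-27*np.sin(4.3),-27*np.cos(4.3),64])]))
a=im[:,:,::-1]; b=r.grab_frame('scene')[:,:,::-1][120:340,220:420]
cv2.imwrite('pics/w9.png',cv2.resize(np.hstack([a[:,100:],cv2.resize(b,(364,400))]),(800,354)))
E
```

```text
clock: 21.97
eef_pos: [498.6, -178.1, 127.9]
tcp_rot: [3.03, -0.418, 0.285]
contact_force: [0.8, 0.1, 1.0]
opening: 0.398
grasp_force: 0.0
clock: 22.38
eef_pos: [465.8, -179.1, 202.7]
tcp_rot: [2.974, -0.406, 0.414]
contact_force: [-0.2, 0.4, -0.9]
opening: 0.399
grasp_force: 0.0
TURN [-6.450e+01  1.000e-01  1.908e+02] 2.7721 torque [ 0.052  0.204 -0.044] eff6 -0.56
[[319.63387612 194.91513177]
 [320.94162708 223.61375033]
 [318.24725913 164.48579666]]
```

View pics/w9.png

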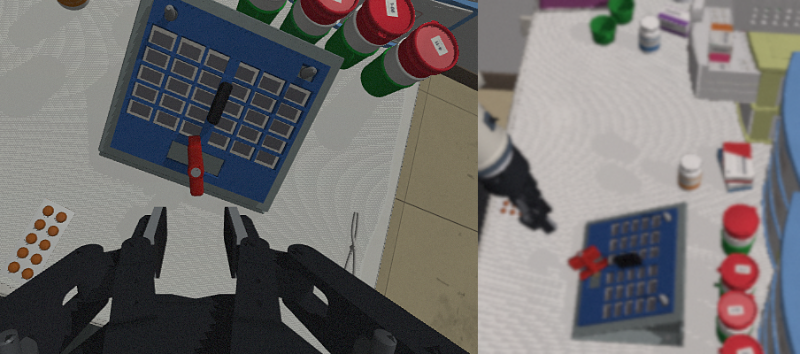

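The template sits flat with both pins through it, and the wing runs from about (318,155) to (321,220) px, in line with 4.3 rad. One numeric check, then I'll hand in.

Run:
```python
from h import *
c=params('wrist');im=r.grab_frame('wrist')
b,ct,st=blob(masks(im)['red'],(280,130,360,240));ys,xs=np.nonzero(b)
l=cv2.fitLine(np.c_[xs,ys].astype(np.float32),cv2.DIST_HUBER,0,.01,.01).ravel()
q=np.array([l[2:]-25*l[:2],l[2:]+25*l[:2]])
P=DR.inv().apply(onplane(c,q,n=DR.apply([0,0,1]),p=D0+DR.apply([0,0,55]))-D0);v=P[1]-P[0]
print(P.round(1),'clockwise angle', np.arctan2(v[0],v[1])%np.pi+np.pi,st)
b,ct,st=blob(masks(im)['blue']);
s=r.sense();print(s['contact_force'],s['clock'])
```

```text
[[-38.3  10.3  55. ]
 [-80.4  -8.7  55. ]] clockwise angle 4.286670967490675 [313 153  19  68 890]
[ 0.42521495  0.48961729 -0.34310907] 22.5333
```

The measured turn is 4.29 rad against the 4.3 stop, so the knob is tight.

```bash
python3 -c "
from rig import r
print(r.sign_off())"
```

```text
the job is handed in; nothing more can be done
None
```

The template hangs flat on both pins with its slot over the knob, the wing knob is screwed clockwise to its stop (measured 4.29 of 4.3 rad), and the job was handed in at about 22.5 s with the arm clear.

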